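Hang the sorts bin on the louvered rack and close up the row

ROBOT

A 7-joint arm with a two-finger parallel gripper is mounted at the origin on the work surface. World frame = base frame: x ahead of the robot, y to its left, z up, the work surface at z = 0. Lengths are in m, angles in rad, forces in N, time in s.
With the tool pointing down it reaches from about 0.4 to 0.85 m from the base axis. Payload 10.4 kg.
Tool frame: the origin (TCP) lies between the finger pads; the fingertips stand 22 mm ahead of it and the grasp point (between the pads) lies 3 mm ahead of it; z points along the fingers, y is the line along which they close (so a half turn about z gives the same grasp; the last joint's range is limited). The gripper opens to 87 mm and grips with 3 to 60 N. Pads are 19 mm wide; open, the fingers measure 117 mm over their backs; the gripper's body (75 mm by 190 mm) begins 51 mm behind the grasp point.
Start: joints at [1.144, 0.332, -0.065, 1.46, 0.022, 1.35, -0.088], TCP at [0.246, -0.575, 0.245] pointing down, gripper open.
Joint ranges: [-2.6, 2.6], [-0.5, 2.12], [-1.47, 1.34], [0.16, 2.42], [-1.27, 4.41], [0.06, 2.06], [-2.6, 2.6]. Speed limits (rad/s): [2.22, 2.22, 2.79, 2.79, 3.14, 3.14, 3.14].

INTERFACE

Orientations are given as a unit quaternion [w, x, y, z].
In Python, from workcell import sense, get_image, finish_job gives the robot as it stands. The module is installed in compiled form; this text tells all that it offers.
- The arm moves only by the shell command python3 -m handwheel 'ROWS' [FORCE]. ROWS is text: rows parted by semicolons, each of 7 numbers parted by spaces: the gripper's target within -1 to 1 (fully open at 1, half-way at 0, shut at -1), then the shift along the tool's x, y, z in m, then the turn, a rotation vector about the tool's x, y, z in rad. A call has 1 to 12 rows; each row is the pose to reach, as a shift and turn from the pose commanded when the call began, along the tool's axes at that moment; what a row does not reach only later rows make up. A row lasts 1/12 s, in which the tool goes at most 41.7 mm and 7.16 degrees, less where a joint would pass 70% of its speed; a pose out of reach is approached as far as the arm can. A call with a gripper value outside its range is refused whole. The fingers move at their own pace and stop on an object; FORCE is the grip in N (left out, the last holds). Time passes only in rows, so rows that repeat a pose let the fingers close. It gives the time, the measured TCP pose, the force, the opening and the grip force at its end, in the units of the state.
- sense(): the state, without advancing time (a new reading comes with each control period).
- get_image(name): name is "scene" or "top" or "wrist"; returns a dict with "img" (384x512x3 uint8, red, green, blue), "z_map" (384x512 float32, m along the optical axis (not along the pixel's ray), 0 where there is no reading), "intrinsics" (3x3 intrinsics, pixels), "D" ([k1, k2, p1, p2, k3] as OpenCV has them; the pictures are not rectified), "world_to_cam" (4x4, takes a point from world to camera coordinates). Camera axes: x right, y up, looking along -z (the intrinsics and any distortion apply to the point x, -y, -z); pixel columns grow to the right and rows downward; lengths in m; the calibration is good to about 2 mm. A picture is of the moment at which its call begins.
- finish_job(): hands the job in; it is judged then, once.
The state is a dict: "time_s": time; "joints": joint angles; "qvel": joint speeds; "tau": joint torques, N m; "tool_pos": TCP position; "orientation": TCP orientation; "ft_force": force on the tool from outside, world axes, zero at the start; "torque": the same for the moment, N m; "grip_width": opening from 0.0 (shut) to 1.0 (fully open); "grip_force": force on a finger pad.
Only numpy, scipy, OpenCV 4.12 (cv2) and the standard library are available. Lean on these libraries where they do the work, as an engineer would, in place of code of your own. Each camera call takes 0.05 s, during which the arm holds its last target. There are 200 camera calls.

TASK

Hang the blue bin of wood type by its rear lip over the top louver of the green rack, in the free stretch between the grey bin and the orange keeper, keeping it upright on the way, and let go of it. Then slide the keeper along the rail until the hanging blue bin stands up against the grey bin and the keeper up against the blue bin, the row closed with no gaps. Leave the green bin and everything else on the bench where they are.

Things in the scene. Friction and masses are not known exactly. Their poses are not given: they have to be found in the camera images.
- bin_mid (a point): centre, 30 mm up, of the blue open plastic bin with wood type fixed inside below the rim, about 0.26 kg, 90 mm long (x) x 56 mm wide (y) x 60 mm high, walls 3 mm, on the bench. z is up, x points to its front (paper label), the hanging lip is at its rear (-x). Can be gripped from above across its width, fingers outside
- bin_lip (a point): middle of the roof of the channel under the blue bin's rear lip, 50 mm behind and 27 mm above bin_mid. The lip, 3 mm thick, 56 mm wide, leaves the rear rim, reaches 13 mm back and turns down to 13 mm below this point: a channel 10 mm wide (x +-5), open below. Hung, this point rests on the rail; the bin slides along it easily and leans front-down about 0.13 rad
- rail_mid (a point): middle of the upper edge of the top louver (the rail) of the fixed green rack, 160 mm up. y runs along the rail, x points out of the face where bins hang (away from the robot), z up. The rail is an upright strip 4 mm thick (x +-2), 310 mm long; behind it is an open slot 20 mm wide and 15 mm deep for the lip; a louver 42 mm lower, flush with it, props the bin's rear wall
- grey_bin_mid (a point): centre of the fixed grey bin, same shape as the blue one, that already hangs at the rail's +y end; it spans y = +90 to +146 mm in the rail_mid frame, its rim up to 11 mm above the rail. x points to its front
- rack: the fixed rack, origin on the bench straight below rail_mid, same axes. Its foot plate is 10 mm thick, 330 mm along y, and reaches from 60 mm behind to 110 mm in front of the rail
- keeper_mid (a point): point in the orange keeper, a block sliding on the rail at its -y end, 12 mm thick along the rail (this point mid-thickness), level with the rail's upper edge and 15 mm out in x. It reaches 22 mm above and 28 mm below this point; in front of the rail it extends from x = 4 to 38 mm of rail_mid. Push its outer (-y) side along +y; it may also be pinched
- keeper (a joint): travel of the keeper along the rail's +y in m, 0 to 0.175; the keeper's middle is at y = -135 mm + travel in the rail_mid frame. It stays where it is left; about 1.5 N moves it. With the blue bin closed up against the grey bin and the keeper against the blue bin it reads 0.163
- other_bin_mid (a point): centre, half-way up, of a green bin of the same shape and size as the blue one, on the bench; leave it
- tin: ink tin, 72 mm across, 65 mm high, origin under its centre; leave it
- type0: wood type block 60 x 34 x 23 mm on the stone slab (22 mm high) beyond the rack, origin under its centre; leave it
- type1: wood type block 60 x 42 x 23 mm on the slab, origin under its centre; leave it
- type2: wood type block 60 x 30 x 23 mm on the slab, origin under its centre; leave it
- stick: steel composing stick, a flat tray 55 x 220 x 22 mm, origin under its centre; leave it
- mallet: hammer lying on the bench, origin under its centre; leave it
There are look-alikes about, which are no part of the job. Of the things shaped like the part that bears bin_mid, the blue one is meant.

How it is judged:
On the way, in this order (a step that is already met when the one before it is completed fails the run):
1. the blue bin hangs by its lip on the top louver, let go (x of bin_lip in the frame of rail_mid between -0.006 and 0.008 m and z of bin_lip in the frame of rail_mid between -0.006 and 0.007 m and angle between the y axis of bin_mid and the y axis of rail_mid, either way round below 0.12 rad and angle between bin_mid's own z axis and vertical below 0.28 rad and linear speed of bin below 0.02 m/s and contact force between bin and the fingers below 0.1 N), for 0.2 s.
2. the keeper has closed the row up: blue bin against the grey one, keeper against the blue (y of bin_lip in the frame of rail_mid above 0.056 m and value of joint keeper above 0.156 m), for 0.1 s.
At the end, for the whole second after the job is handed in: The blue bin hangs at rest on the top louver, untouched by the fingers: bin_lip within -6 to +8 mm in x and -6 to +7 mm in z of the rail's upper edge, square to the rail within 0.12 rad and leaning under 0.28 rad; its gap to the grey bin is under 6 mm and the keeper reads over 0.156 (all of step 1 and all of step 2).
It fails at once if the blue bin is tipped more than 0.7 rad (angle between bin_mid's own z axis and vertical above 0.7 rad).
It fails at once if the green bin or another bystander is moved more than 30 mm (distance of any of other_bin_mid, tin, type0, type1, type2, stick, mallet from where it was at the start of the episode above 0.03 m).
It also fails if it takes over 59 s, if anything falls off the work surface, if the arm or the gripper's body presses on something with over 40 N, if the wrist force passes 120 N, or if a joint passes its speed limit or range.

## Working session

There is one attempt and no reset: what is moved stays moved. The work goes in short steps, Python scripts to look and compute and a shell command to move; the robot and the scene stay as the last step left them, time stands still between calls to the robot, and variables do not carry over. Pictures are saved under pics/ and viewed, at most 10 in all, crops included, and the job is handed in when it is done.

```bash
mkdir -p pics
cat > h.py <<'E'
import numpy as np, cv2
from workcell import sense, get_image
from scipy.spatial.transform import Rotation as R
def snap(n,f):
    d=get_image(n); cv2.imwrite('pics/'+f,cv2.cvtColor(d['img'],cv2.COLOR_RGB2BGR))
    np.savez('pics/'+f[:-4],**d); return d
def world(d):
    """per-pixel world coordinates"""
    K=np.array(d['intrinsics']);D=np.array(d['D'],float);z=d['z_map']
    h,w=z.shape;u,v=np.meshgrid(np.arange(w),np.arange(h))
    p=cv2.undistortPoints(np.stack([u,v],-1).reshape(-1,1,2).astype(np.float64),K,D).reshape(h,w,2)
    c=np.stack([p[...,0]*z,-p[...,1]*z,-z,np.ones_like(z)],-1)
    W=c@np.linalg.inv(d['world_to_cam']).T
    W[z<=0]=np.nan; return W[...,:3]
E
python3 - <<'E'
from h import *
s=sense();print(s)
a=snap('top','top0.png');b=snap('scene','scene0.png')
cv2.imwrite('pics/both0.png',cv2.resize(np.vstack([cv2.imread('pics/top0.png')]),(800,600)))
E
```

```text
{'time_s': 0.0, 'joints': array([ 1.14439905,  0.3328681 , -0.06470884,  1.46098255,  0.02159237,
        1.34989568, -0.08849678]), 'qvel': array([-2.45883897e-04, -3.64763546e-04,  3.35465891e-05, -1.68958028e-03,
       -1.99300945e-03, -6.39926191e-06, -3.71064911e-04]), 'tau': array([-1.23149137e-03, -6.23253036e+01,  2.36461748e-02, -3.89905572e+01,
       -6.15658960e-02,  3.99128767e-02,  1.31387437e-04]), 'tool_pos': array([ 0.24542562, -0.57438993,  0.24373661]), 'orientation': array([-7.07892496e-04,  9.79684165e-01,  2.00545267e-01, -1.74997638e-04]), 'ft_force': array([0.06996857, 0.61412298, 0.08671027]), 'torque': array([ 0.05173424,  0.02015345, -0.05884583]), 'grip_force': 0.0, 'grip_width': 0.9977480869698377}
```

View pics/both0.png

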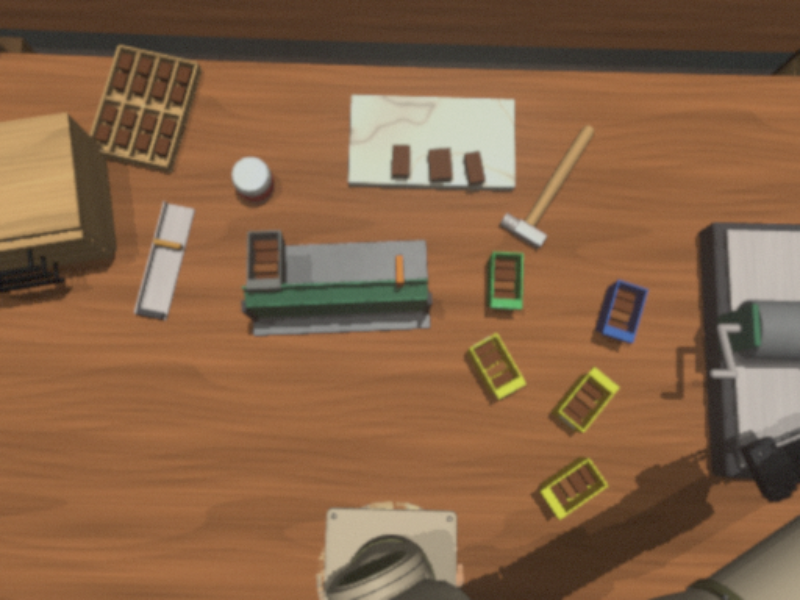

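View pics/scene0.png

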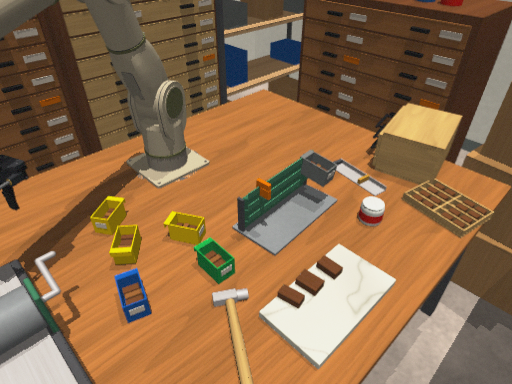

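The top view (800×600) shows the blue bin at (622,311), with its thick lip end towards the robot at (618,335). The rack's rail runs from (245,300) to (430,290), the grey bin is at (266,260) and the keeper at (400,270). In the scene view the blue bin's label faces away from the robot. Next I'll measure these positions.

```bash
cat > m.py <<'E'
from h import *
for f in ['top0','scene0']:
    d=dict(np.load(f'pics/{f}.npz'));W=world(d);hsv=cv2.cvtColor(d['img'],cv2.COLOR_RGB2HSV)
    H,S,V=hsv[...,0].astype(int),hsv[...,1],hsv[...,2]
    z=W[...,2]
    ok=np.isfinite(z)&(W[...,0]>0.2)&(W[...,0]<0.9)
    bl=ok&(abs(H-113)<12)&(S>120)&(z>0.045)&(z<0.08)&(W[...,1]<-.2)&(W[...,1]>-.65)
    P=W[bl]; r=cv2.minAreaRect(P[:,:2].astype(np.float32)); print(f,'blue',len(P),r,np.median(P[:,2]))
    print(cv2.boxPoints(r))
    g=ok&(H>55)&(H<90)&(S>80)&(z>0.148)&(z<0.175)
    P=W[g]; r=cv2.minAreaRect(P[:,:2].astype(np.float32)); print('rail',len(P),r,np.percentile(P[:,2],[10,50,90])); print(cv2.boxPoints(r))
    o=ok&(H<15)&(S>190)&(z>0.13)&(z<0.2)&(abs(W[...,1])<.3)
    P=W[o]; P=P[P[:,2]>np.percentile(P[:,2],95)-.008];r=cv2.minAreaRect(P[:,:2].astype(np.float32)); print('keeper',len(P),r,np.median(P[:,2]));print(cv2.boxPoints(r))
    k=ok&(z>0.16)&(z<0.18)&(S<80)&(abs(W[...,1]-.13)<.12)&(W[...,0]<.62)&(W[...,0]>.35)
    P=W[k]
    if len(P)>4: r=cv2.minAreaRect(P[:,:2].astype(np.float32)); print('grey',len(P),r,P.min(0),P.max(0));print(cv2.boxPoints(r))
E
python3 m.py
```

```text
top0 blue 90 ((0.4359511137008667, -0.3967558443546295), (0.053349822759628296, 0.0168105848133564), 77.28469848632812) 0.06191105926449547
[[ 0.42188063 -0.4209265 ]
 [ 0.43827894 -0.42462665]
 [ 0.4500216  -0.37258518]
 [ 0.43362328 -0.36888504]]
rail 14 ((0.4755600094795227, -0.22660019993782043), (0.7247989773750305, 0.05255378410220146), 83.8273696899414) [0.17108801 0.1735932  0.17441073]
[[ 0.41046867 -0.58407325]
 [ 0.46271774 -0.58972406]
 [ 0.5406513   0.13087285]
 [ 0.48840228  0.13652366]]Traceback (most recent call last):
  File "m.py", line 13, in <module>
    P=W[o]; P=P[P[:,2]>np.percentile(P[:,2],95)-.008];r=cv2.minAreaRect(P[:,:2].astype(np.float32)); print('keeper',len(P),r,np.median(P[:,2]));print(cv2.boxPoints(r))
                       ~~~~~~~~~~~~~^^^^^^^^^^^
    return _quantile_unchecked(
        a, q, axis, out, overwrite_input, method, keepdims, weights)
    return _ureduce(a,
                    func=_quantile_ureduce_func,
    ...<5 lines>...
                    overwrite_input=overwrite_input,
                    method=method)
    r = func(a, **kwargs)
    result = _quantile(arr,
                       quantiles=q,
    ...<2 lines>...
                       out=out,
                       weights=wgt)
    slices_having_nans = np.isnan(arr[-1, ...])
                                  ~~~^^^^^^^^^
IndexError: index -1 is out of bounds for axis 0 with size 0
```

Run:
```python
from h import *
d=dict(np.load('pics/top0.npz'));W=world(d);hsv=cv2.cvtColor(d['img'],cv2.COLOR_RGB2HSV)
print('bench z',W[260,100],W[260,250],W[200,430])
im=cv2.imread('pics/top0.png')
a=cv2.resize(im[140:220,150:290],None,fx=5.7,fy=5.7,interpolation=cv2.INTER_CUBIC)
cv2.imwrite('pics/c1.png',a[:,:800])
b=cv2.resize(im[170:230,370:430],None,fx=9,fy=9,interpolation=cv2.INTER_CUBIC);cv2.imwrite('pics/c2.png',b)
for (u,v) in [(256,170),(256,172),(255,166),(256,175),(257,180),(160,185),(270,186),(200,187)]: print(u,v,W[v,u].round(3),hsv[v,u])
```

```text
bench z [0.2861287  0.43357433 0.0052718 ] [0.29669871 0.0059447  0.00311602] [ 0.4864019  -0.51987518  0.00215387]
256 170 [ 0.519 -0.002  0.183] [ 15 162 200]
256 172 [ 0.514 -0.002  0.183] [ 15 163 202]
255 166 [0.53  0.001 0.181] [ 14 166 204]
256 175 [ 0.506 -0.002  0.185] [ 15 159 202]
257 180 [ 0.494 -0.005  0.18 ] [ 14 160 150]
160 185 [0.477 0.244 0.163] [30 21 73]
270 186 [ 0.489 -0.041  0.134] [ 67  80 111]
200 187 [0.48  0.144 0.136] [ 68  84 103]
```

View pics/c1.png

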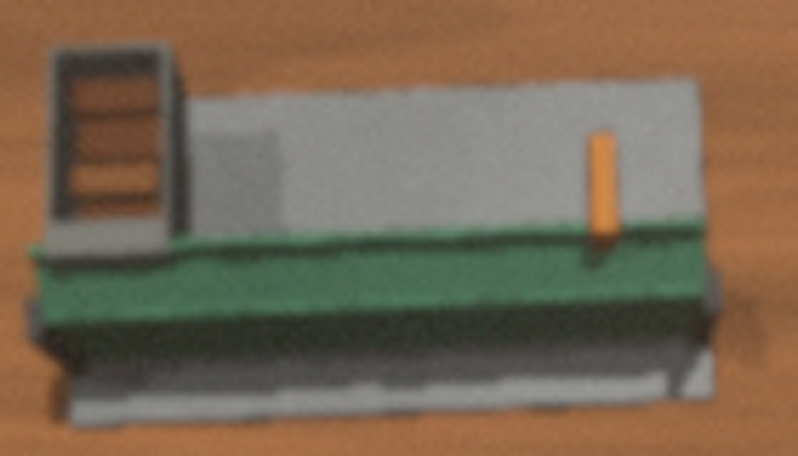

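View pics/c2.png

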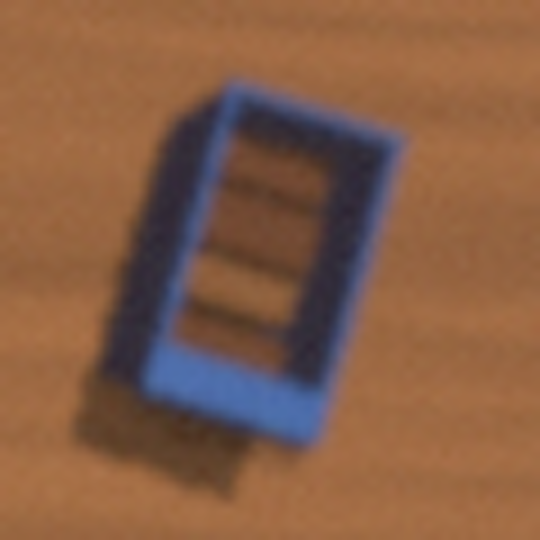

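The first crop shows the rail's bright line from about (700,226) to (40,252), and the keeper top spanning (588–617, 134–240). In the second crop the blue rim corners are (232,80), (405,138), (315,448) and (145,388), with the lip at the bottom.

```bash
cat >> h.py <<'E'
def onplane(d,uv,z):
    """pixels -> world points at height z"""
    p=cv2.undistortPoints(np.array(uv,float).reshape(-1,1,2),np.array(d['intrinsics']),np.array(d['D'],float)).reshape(-1,2)
    T=np.linalg.inv(d['world_to_cam']);o=T[:3,3]
    r=np.c_[p[:,0],-p[:,1],-np.ones(len(p))]@T[:3,:3].T
    return o+r*((z-o[2])/r[:,2])[:,None]
E
python3 - <<'E'
from h import *
d=dict(np.load('pics/top0.npz'))
c=lambda P,s,o:(np.array(P,float)+.5)/s-.5+o
print('cam',np.linalg.inv(d['world_to_cam'])[:3,3])
b=onplane(d,c([(232,80),(405,138),(315,448),(145,388)],9,(370,170)),.06)[:,:2]
f=b[:2].mean(0);r=b[2:].mean(0);ax=(f-r);L=np.linalg.norm(ax);ax/=L
print(b,'len',L,'yaw',np.arctan2(ax[1],ax[0]),'w',np.linalg.norm(b[0]-b[1]),np.linalg.norm(b[2]-b[3]))
ctr=(f+r)/2+ax*.0065; print('bin_mid',ctr,'lip',ctr-.05*ax)
rl=onplane(d,c([(703,226),(40,252)],5.7,(150,140)),.16)[:,:2]
a=rl[1]-rl[0];print('rail',rl,'mid',rl.mean(0),np.linalg.norm(a),'yaw',np.arctan2(-a[0],a[1]))
print('keeper',onplane(d,c([(588,134),(614,134),(617,240),(590,238)],5.7,(150,140)),.182)[:,:2])
print('grey',onplane(d,c([(48,45),(170,45),(172,254),(46,256)],5.7,(150,140)),.165)[:,:2])
s=sense();q=s['orientation'];M=R.from_quat(q[[1,2,3,0]]).as_matrix();print(M.round(3))
w=dict(get_image('wrist'));T=np.linalg.inv(w['world_to_cam']);print('wristcam in tool',(M.T@(T[:3,3]-s['tool_pos'])).round(3),(M.T@T[:3,:3]).round(2))
E
```

```text
cam [0.25613727 0.015277   1.26956994]
[[ 0.53536902 -0.40008764]
 [ 0.51815321 -0.45378797]
 [ 0.4190887  -0.42229219]
 [ 0.43645187 -0.37016328]] len 0.10364503097357784 yaw -0.3008167879214277 w 0.0563924555245683 0.05494454672550392
bin_mid [ 0.48347381 -0.41350872] lip [ 0.43571907 -0.3986937 ]
rail [[ 0.50143278 -0.04712061]
 [ 0.48088624  0.25372482]] mid [0.49115951 0.1033021 ] 0.3015462332453739 yaw 0.06819012826707023
keeper [[ 0.53746474  0.00662676]
 [ 0.53779628 -0.00507477]
 [ 0.48910021 -0.00754823]
 [ 0.48967707  0.00453955]]
grey [[0.57665225 0.25489038]
 [0.57832857 0.1992154 ]
 [0.4806281  0.19319439]
 [0.4781078  0.24984145]]
[[ 0.92   0.393 -0.001]
 [ 0.393 -0.92   0.001]
 [-0.    -0.001 -1.   ]]
wristcam in tool [ 0.072 -0.002 -0.141] [[-0.    0.97  0.26]
 [ 1.    0.    0.  ]
 [ 0.    0.26 -0.97]]
```

```bash
python3 -m handwheel '1 .04 -.008 0 0 0 -.12;1 .08 -.015 0 0 0 -.24;1 .12 -.023 0 0 0 -.36;1 .16 -.031 0 0 0 -.48;1 .2 -.039 0 0 0 -.6;1 .24 -.046 0 0 0 -.72;1 .27 -.052 0 0 0 -.84;1 .282 -.0545 0 0 0 -.96;1 .282 -.0545 0 0 0 -1.08;1 .282 -.0545 0 0 0 -1.2;1 .282 -.0545 0 0 0 -1.32;1 .282 -.0545 0 0 0 -1.44' 20
python3 -m handwheel '1 0 0 .02 0 0 -.12;1 0 0 .04 0 0 -.24;1 0 0 .06 0 0 -.36;1 0 0 .08 0 0 -.48;1 0 0 .08 0 0 -.6;1 0 0 .08 0 0 -.72;1 0 0 .08 0 0 -.84;1 0 0 .08 0 0 -.96;1 0 0 .08 0 0 -1.0;1 0 0 .08 0 0 -1.0'
python3 - <<'E'
from h import *
s=sense();print(s['joints'].round(2),s['tool_pos'],R.from_quat(s['orientation'][[1,2,3,0]]).as_matrix().round(3))
snap('wrist','w1.png')
E
```

```text
time_s: 1.15
tool_pos: [0.4835, -0.4137, 0.2442]
orientation: [-0.0, 0.602, 0.799, -0.0]
ft_force: [-0.3, -0.1, 0.0]
grip_width: 1.001
grip_force: 0.0
time_s: 1.98
tool_pos: [0.4833, -0.4139, 0.1642]
orientation: [-0.0, 0.147, 0.989, 0.0]
ft_force: [0.3, 0.4, 0.9]
grip_width: 1.002
grip_force: 0.0
[ 1.05  0.47 -0.56  1.51  0.25  1.24  1.74] [ 0.48325437 -0.41386464  0.16416809] [[-0.957  0.292 -0.   ]
 [ 0.292  0.957  0.   ]
 [ 0.     0.    -1.   ]]
```

View pics/w1.png

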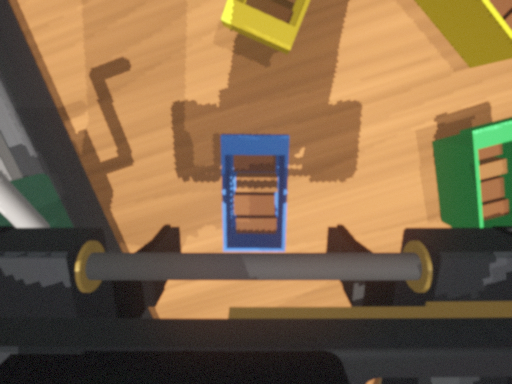

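The wrist view shows the blue bin squarely between the open fingers, with rim columns 220–290 and the lip at the top around row 140. I'll go down and grip.

```bash
python3 -m handwheel '1 0 0 .03 0 0 0;1 0 0 .06 0 0 0;1 0 0 .09 0 0 0;1 0 0 .116 0 0 0;1 0 0 .116 0 0 0;-1 0 0 .116 0 0 0;-1 0 0 .116 0 0 0;-1 0 0 .116 0 0 0;-1 0 0 .116 0 0 0;-1 0 0 .116 0 0 0;-1 0 0 .116 0 0 0;-1 0 0 .116 0 0 0' 20
python3 -m handwheel '-1 0 0 0 0 0 0;-1 0 0 -.03 0 0 0;-1 0 0 -.06 0 0 0;-1 0 0 -.09 0 0 0;-1 0 0 -.12 0 0 0;-1 0 0 -.15 0 0 0;-1 0 0 -.18 0 0 0;-1 0 0 -.2 0 0 0;-1 0 0 -.21 0 0 0;-1 0 0 -.21 0 0 0'
```

```text
time_s: 3.03
tool_pos: [0.4839, -0.4141, 0.0496]
orientation: [0.001, 0.148, 0.989, -0.0]
ft_force: [-1.5, 1.0, 6.2]
grip_width: 0.644
grip_force: 20.0
time_s: 3.87
tool_pos: [0.4841, -0.4142, 0.2606]
orientation: [0.001, 0.148, 0.989, -0.001]
ft_force: [-0.3, 0.1, -1.8]
grip_width: 0.637
grip_force: 20.0
```

```bash
python3 -m handwheel '-1 .003 .015 0 0 0 0;-1 .008 .045 0 0 0 0;-1 .015 .08 0 0 0 0;-1 .022 .115 0 0 0 0;-1 .029 .15 0 0 0 0;-1 .035 .185 0 0 0 0;-1 .042 .22 0 0 0 0;-1 .048 .255 0 0 0 0;-1 .055 .29 0 0 0 0;-1 .062 .325 0 0 0 0'
python3 -m handwheel '-1 .006 .035 0 0 0 -.04;-1 .012 .065 0 0 0 -.08;-1 .018 .095 0 0 0 -.13;-1 .024 .125 0 0 0 -.18;-1 .028 .15 0 0 0 -.23;-1 .032 .17 0 0 0 -.28;-1 .034 .183 0 0 0 -.33;-1 .0355 .19 0 0 0 -.36;-1 .0355 .19 0 0 0 -.36;-1 .0355 .19 0 0 0 -.36;-1 .0355 .19 0 0 0 -.36'
python3 - <<'E'
from h import *
s=sense();print(s['joints'].round(2),s['tool_pos'],R.from_quat(s['orientation'][[1,2,3,0]]).as_matrix().round(3))
snap('wrist','w2.png')
a=cv2.imread('pics/w2.png');cv2.imwrite('pics/w2b.png',cv2.resize(a,(800,600),interpolation=cv2.INTER_CUBIC))
E
```

```text
time_s: 4.7
tool_pos: [0.5183, -0.0827, 0.2565]
orientation: [-0.001, 0.148, 0.989, -0.0]
ft_force: [0.4, -0.5, -1.5]
grip_width: 0.644
grip_force: 20.0
time_s: 5.62
tool_pos: [0.5415, 0.1055, 0.2581]
orientation: [-0.0, -0.03, 1.0, -0.0]
ft_force: [0.3, -0.8, -2.6]
grip_width: 0.642
grip_force: 20.0
[ 0.5   0.28 -0.92  1.6   0.23  1.37  1.19] [0.54145333 0.10547544 0.2581076 ] [[-0.998 -0.059 -0.001]
 [-0.059  0.998 -0.001]
 [ 0.001 -0.001 -1.   ]]
```

View pics/w2b.png

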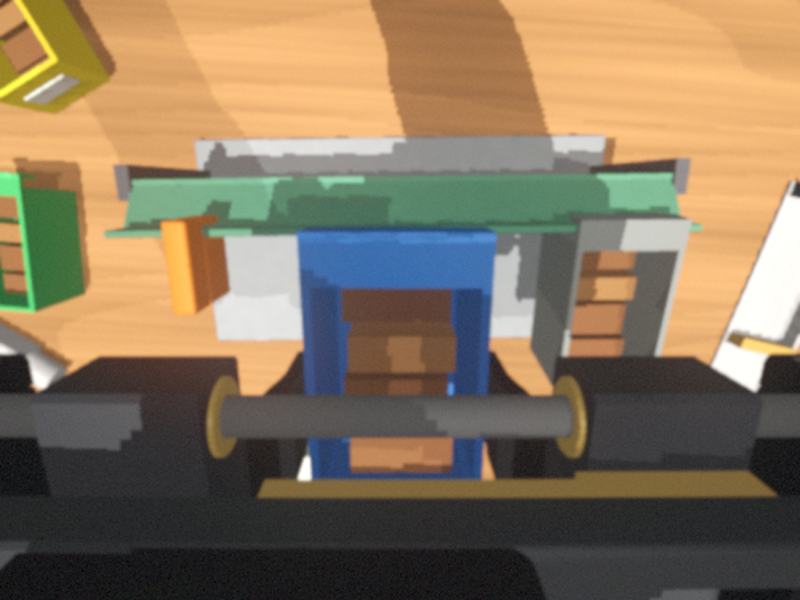

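The enlarged wrist view shows the rail's bright edge from (107,233) to (700,228). The blue lip's rear edge runs (299,232)–(496,231), and the keeper is at (190,265).

Run:
```python
from h import *
d=dict(np.load('pics/w2.npz'))
im=cv2.imread('pics/w2.png')
cv2.imwrite('pics/w2c.png',np.hstack([cv2.resize(im[130:165,60:110],None,fx=8,fy=16,interpolation=cv2.INTER_CUBIC),cv2.resize(im[130:165,400:450],None,fx=8,fy=16,interpolation=cv2.INTER_CUBIC)]))
c=lambda P:(np.array(P,float)+.5)/1.5625-.5
rl=onplane(d,c([(107,233),(700,228)]),.16)[:,:2];a=rl[1]-rl[0]
m=rl.mean(0);yaw=np.arctan2(-a[0],a[1]);print('rail',rl,m,np.linalg.norm(a),yaw)
b=onplane(d,c([(299,232),(496,231)]),.2685)[:,:2];e=b[1]-b[0];by=np.arctan2(-e[0],e[1]);print('lipback',b,np.linalg.norm(e),by)
x=np.array([np.cos(by),np.sin(by)]);lip=b.mean(0)+.008*x;print('lip',lip)
X=np.array([np.cos(yaw),np.sin(yaw)]);Y=np.array([-X[1],X[0]]);print('lip in rail',(lip-m)@X,(lip-m)@Y)
s=sense();p=s['tool_pos'][:2];print('lip from tcp assumption',p-.05*np.array([.998,.059]))
print('keeper',onplane(d,c([(163,221),(188,221),(197,313),(175,313)]),.182))
```

```text
rail [[ 0.50336821 -0.04528226]
 [ 0.48260627  0.26159325]] [0.49298724 0.1081555 ] 0.3075770435521365 0.06755296287463991
lipback [[0.48491058 0.07655034]
 [0.48134168 0.1320862 ]] 0.05565041472895464 0.0641747647971478
lip [0.49110966 0.10483132]
lip in rail -0.002097685531839246 -0.0031898595847178837
lip from tcp assumption [0.49161447 0.10252468]
keeper [[ 0.49320429 -0.00468424  0.182     ]
 [ 0.49253637  0.00705189  0.182     ]
 [ 0.53717845  0.00889372  0.182     ]
 [ 0.53782431 -0.00198501  0.182     ]]
```

View pics/w2c.png

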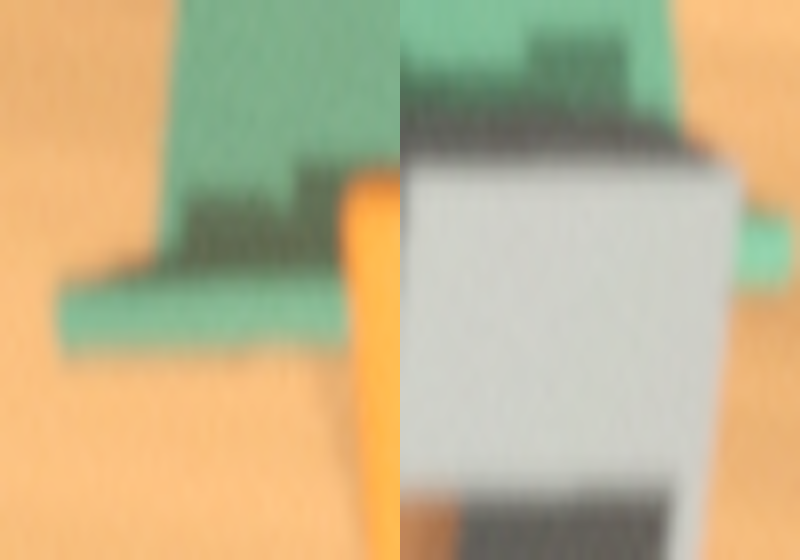

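```bash
python3 -m handwheel '-1 -.001 0 .01 0 0 0;-1 -.002 0 .02 0 0 0;-1 -.002 0 .03 0 0 0;-1 -.002 0 .038 0 0 0;-1 -.002 0 .042 0 0 0;-1 -.002 0 .046 0 0 0;-1 -.002 0 .05 0 0 0;-1 -.002 0 .054 0 0 0;-1 -.002 0 .054 0 0 0'
```

```text
time_s: 6.42
tool_pos: [0.5432, 0.1071, 0.2038]
orientation: [-0.0, -0.031, 1.0, -0.0]
ft_force: [-0.9, 0.5, -2.6]
grip_width: 0.643
grip_force: 20.0
```

Nothing is touching yet, with the bin's bottom just below the rail edge. I'll lower it further and look.

```bash
python3 -m handwheel '-1 0 0 .006 0 0 0;-1 0 0 .012 0 0 0;-1 0 0 .018 0 0 0;-1 0 0 .024 0 0 0;-1 0 0 .028 0 0 0;-1 0 0 .028 0 0 0'
python3 - <<'E'
from h import *
snap('wrist','w3.png')
a=cv2.imread('pics/w3.png')
cv2.imwrite('pics/w3b.png',cv2.resize(a[90:210,50:460],(790,600),interpolation=cv2.INTER_CUBIC))
E
```

```text
time_s: 6.92
tool_pos: [0.5429, 0.107, 0.1754]
orientation: [-0.001, -0.031, 1.0, -0.0]
ft_force: [-0.2, -0.1, -2.0]
grip_width: 0.642
grip_force: 20.0
```

View pics/w3b.png

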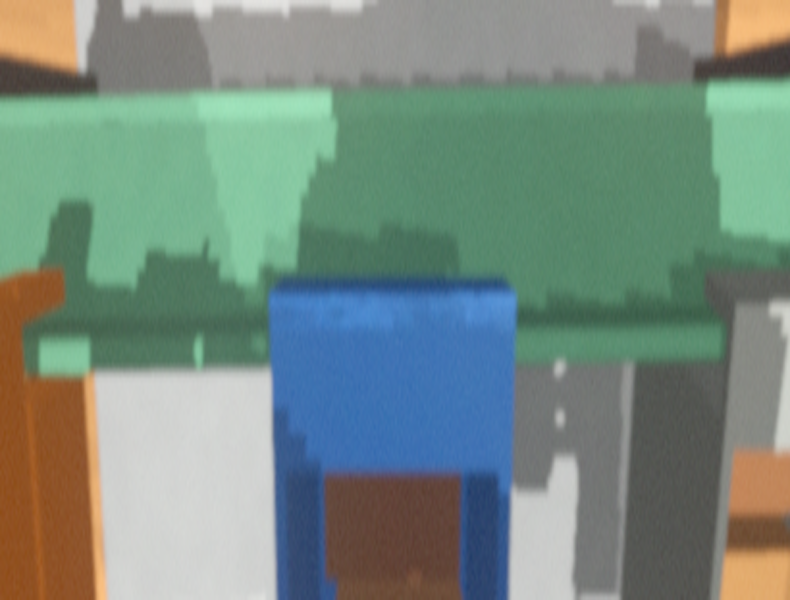

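The crop shows the rail strip centred on row 351 at column 150 and row 342 at column 600. The lip's top rear edge is at row 291, columns 272–515.

Run:
```python
from h import *
d=dict(np.load('pics/w3.npz'))
c=lambda P:(np.array(P,float)+.5)/[790/410,5]-.5+[50,90]
rl=onplane(d,c([(150,351),(600,342)]),.16)[:,:2];a=rl[1]-rl[0];yaw=np.arctan2(-a[0],a[1]);print(rl,yaw)
b=onplane(d,c([(272,292),(515,290)]),.1858)[:,:2];e=b[1]-b[0];by=np.arctan2(-e[0],e[1]);print('lipback',b,np.linalg.norm(e),by)
x=np.array([np.cos(by),np.sin(by)]);lip=b.mean(0)+.008*x
X=np.array([np.cos(yaw),np.sin(yaw)]);print('lip x in rail',(lip-rl.mean(0))@X)
```

```text
[[0.49752269 0.03881149]
 [0.48883109 0.1632957 ]] 0.06970776952560537
lipback [[0.48632571 0.07785524]
 [0.48269505 0.1334081 ]] 0.05567137311970118 0.06526206865493937
lip x in rail -0.00032667467701089504
```

```bash
python3 -m handwheel '-1 0 0 .004 0 0 0;-1 0 0 .008 0 0 0;-1 0 0 .012 0 0 0;-1 0 0 .016 0 0 0;-1 0 0 .019 0 0 0;-1 0 0 .022 0 0 0;-1 0 0 .022 0 0 0'
```

```text
time_s: 7.55
tool_pos: [0.5431, 0.1071, 0.1538]
orientation: [-0.0, -0.031, 1.0, -0.0]
ft_force: [-0.5, 0.2, -2.3]
grip_width: 0.644
grip_force: 20.0
```

```bash
python3 -m handwheel '-1 0 0 .001 0 0 0;-1 0 0 .0015 0 0 0;.5 0 0 .0015 0 0 0;.7 0 0 .0015 0 0 0;.8 0 0 .0015 0 0 0;.8 0 0 .0015 0 0 0;.8 0 0 .0015 0 0 0;.8 0 0 .0015 0 0 0;.8 0 0 .0015 0 0 0'
python3 - <<'E'
from h import *
snap('scene','s2.png');a=cv2.imread('pics/s2.png');cv2.imwrite('pics/s2b.png',cv2.resize(a[130:280,220:380],(640,600),interpolation=cv2.INTER_CUBIC))
E
```

```text
time_s: 8.3
tool_pos: [0.5434, 0.1072, 0.1531]
orientation: [0.0, -0.031, 1.0, -0.0]
ft_force: [-0.9, 0.3, 0.8]
grip_width: 0.896
grip_force: 0.0
```

View pics/s2b.png

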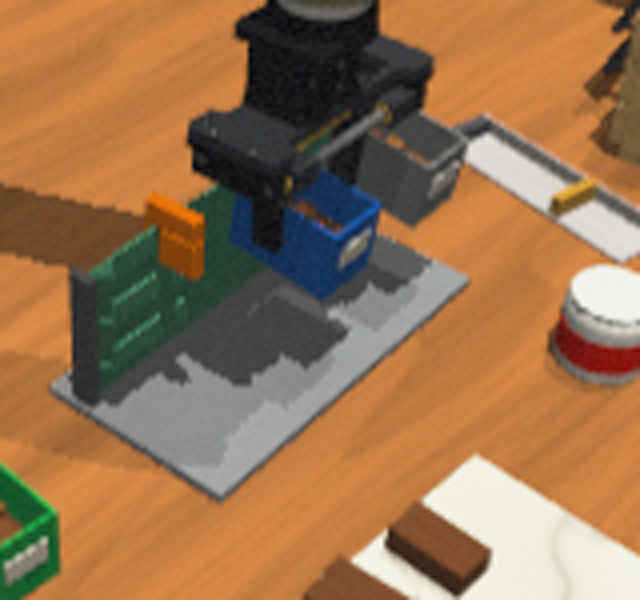

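The picture shows the blue bin hanging on the rail, leaning slightly front-down, with the fingers open beside it. I'll retract upward, close the gripper and move to the keeper's outer side.

```bash
python3 -m handwheel '.8 0 0 -.01 0 0 0;.8 0 0 -.03 0 0 0;.8 0 0 -.06 0 0 0;-1 0 0 -.09 0 0 0;-1 .007 -.037 -.09 0 0 0;-1 .014 -.074 -.09 0 0 0;-1 .022 -.11 -.09 0 0 0;-1 .029 -.146 -.09 0 0 0;-1 .029 -.146 -.09 0 0 0;-1 .029 -.146 -.09 0 0 0;-1 .029 -.146 -.09 0 0 0'
python3 - <<'E'
from h import *
d=snap('wrist','w4.png')
W=world(d);hsv=cv2.cvtColor(d['img'],cv2.COLOR_RGB2HSV).astype(int)
m=np.array([.493,.1082]);X=np.array([.9977,.068]);Y=np.array([-.068,.9977])
rx=(W[...,:2]-m)@X;ry=(W[...,:2]-m)@Y;z=W[...,2]
o=(hsv[...,0]<22)&(hsv[...,1]>120)&(z>.14)&(z<.19)&(abs(rx-.02)<.03);b=(abs(hsv[...,0]-113)<14)&(hsv[...,1]>110)&(z>.12)&(z<.18)
for n,k in(('keeper',o),('blue',b)): print(n,k.sum(),[np.percentile(q[k],[3,50,97]).round(4) for q in(rx,ry,z)] if k.any() else '')
E
```

```text
time_s: 9.27
tool_pos: [0.5237, -0.0396, 0.2437]
orientation: [0.0, -0.031, 1.0, 0.0]
ft_force: [0.5, 0.2, -0.6]
grip_width: 0.379
grip_force: 0.0
keeper 1287 [array([-0.0075,  0.0108,  0.0346]), array([-0.1141, -0.1104, -0.1039]), array([0.1494, 0.1827, 0.1842])]
blue 4540 [array([-0.0054,  0.0183,  0.0629]), array([-0.0307,  0.0078,  0.0243]), array([0.1243, 0.1559, 0.1651])]
```

```bash
python3 -m handwheel '-1 0 0 0 0 0 0;-1 0 0 0 0 0 0;-1 0 0 0 0 0 0;-1 0 0 .02 0 0 0;-1 0 0 .045 0 0 0;-1 0 0 .06 0 0 0;-1 0 0 .071 0 0 0;-1 0 0 .071 0 0 0'
```

```text
time_s: 9.98
tool_pos: [0.5225, -0.0399, 0.17]
orientation: [-0.002, -0.031, 1.0, 0.0]
ft_force: [0.8, -0.7, -0.1]
grip_width: 0.007
grip_force: 0.0
```

```bash
python3 -m handwheel '-1 0 .01 0 0 0 0;-1 0 .02 0 0 0 0;-1 0 .028 0 0 0 0;-1 0 .036 0 0 0 0;-1 0 .044 0 0 0 0;-1 0 .052 0 0 0 0;-1 0 .06 0 0 0 0;-1 0 .068 0 0 0 0;-1 0 .074 0 0 0 0;-1 0 .08 0 0 0 0;-1 0 .085 0 0 0 0;-1 0 .09 0 0 0 0'
python3 -m handwheel '-1 0 .005 0 0 0 0;-1 0 .01 0 0 0 0;-1 0 .015 0 0 0 0;-1 0 .02 0 0 0 0;-1 0 .025 0 0 0 0;-1 0 .03 0 0 0 0;-1 0 .035 0 0 0 0;-1 0 .04 0 0 0 0;-1 0 .045 0 0 0 0;-1 0 .05 0 0 0 0'
```

```text
time_s: 10.98
tool_pos: [0.5178, 0.0499, 0.172]
orientation: [-0.0, -0.031, 1.0, -0.0]
ft_force: [-0.2, -1.6, 0.7]
grip_width: 0.004
grip_force: 1.0
time_s: 11.82
tool_pos: [0.5146, 0.0981, 0.1719]
orientation: [-0.001, -0.03, 1.0, -0.001]
ft_force: [-3.4, -7.7, 5.5]
grip_width: 0.009
grip_force: 4.2
```

```bash
cat > k.py <<'E'
from h import *
import sys
d=snap('wrist',sys.argv[1])
W=world(d);hsv=cv2.cvtColor(d['img'],cv2.COLOR_RGB2HSV).astype(int)
m=np.array([.493,.1082]);X=np.array([.9977,.068]);Y=np.array([-.068,.9977])
rx=(W[...,:2]-m)@X;ry=(W[...,:2]-m)@Y;z=W[...,2]
o=(hsv[...,0]<22)&(hsv[...,1]>120)&(z>.175)&(z<.19)&(abs(rx-.02)<.03);b=(abs(hsv[...,0]-113)<14)&(hsv[...,1]>110)&(z>.12)&(z<.18)
bt=b&(rx>-.008)&(rx<.006)&(z>.157)
g=(hsv[...,1]<60)&(rx>-.008)&(rx<.03)&(z>.155)&(z<.18)&(ry>.07)
for n,k in(('keeper top',o),('blue',b),('blue lip top',bt),('grey',g)): print(n,k.sum(),[np.percentile(q[k],[2,50,98]).round(4) for q in(rx,ry,z)] if k.any() else '')
E
python3 k.py w5.png
python3 - <<'E'
import cv2;a=cv2.imread('pics/w5.png');cv2.imwrite('pics/w5b.png',cv2.resize(a,(800,600),interpolation=cv2.INTER_CUBIC))
E
```

```text
keeper top 498 [array([-0.0081, -0.0051, -0.0002]), array([0.0018, 0.0069, 0.0125]), array([0.1756, 0.1827, 0.1842])]
blue 4064 [array([-0.0061,  0.001 ,  0.0571]), array([0.0177, 0.0509, 0.0695]), array([0.1361, 0.1633, 0.1654])]
blue lip top 2323 [array([-0.0054, -0.0011,  0.0057]), array([0.0173, 0.0428, 0.0685]), array([0.1578, 0.1641, 0.1656])]
grey 2834 [array([-0.006 ,  0.0014,  0.0211]), array([0.089 , 0.1046, 0.1293]), array([0.1556, 0.1636, 0.1658])]
```

View pics/w5b.png

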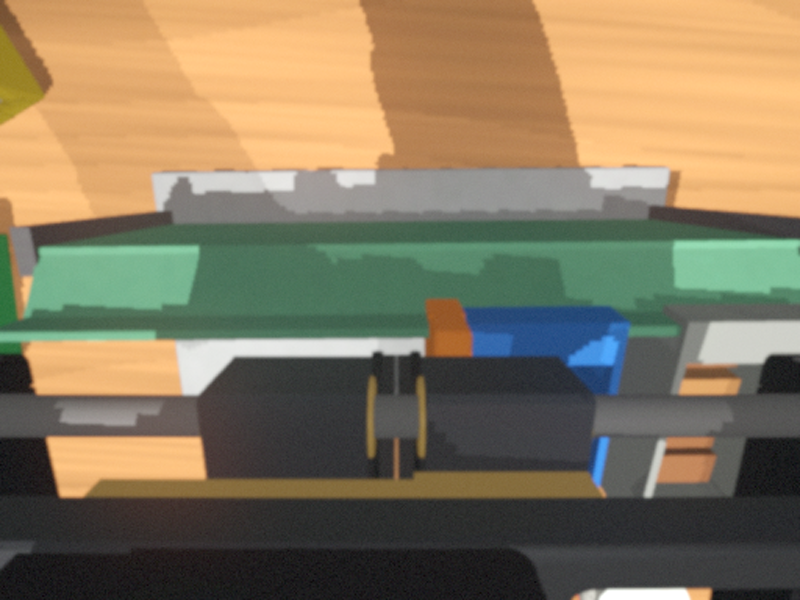

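The blue bin sits square against the keeper, lip at (470–625, 330), with about 19 mm left to the grey bin at column 680. I'll keep sliding.

```bash
python3 -m handwheel '-1 0 .002 0 0 0 0;-1 0 .005 0 0 0 0;-1 0 .008 0 0 0 0;-1 0 .01 0 0 0 0;-1 0 .01 0 0 0 0'
python3 -m handwheel '-1 0 .002 0 0 0 0;-1 0 .004 0 0 0 0;-1 0 .006 0 0 0 0;-1 0 .008 0 0 0 0;-1 0 .008 0 0 0 0';python3 k.py w6.png
```

```text
time_s: 12.28
tool_pos: [0.5138, 0.1087, 0.1719]
orientation: [-0.001, -0.031, 1.0, -0.001]
ft_force: [-2.9, -4.5, 3.7]
grip_width: 0.005
grip_force: 2.8
time_s: 12.7
tool_pos: [0.5133, 0.1165, 0.1719]
orientation: [-0.001, -0.031, 1.0, -0.001]
ft_force: [-3.9, -6.1, 5.9]
grip_width: 0.007
grip_force: 3.3
keeper top 501 [array([-0.0082, -0.0053, -0.0004]), array([0.0203, 0.0256, 0.031 ]), array([0.1753, 0.1827, 0.1842])]
blue 4041 [array([-0.0062,  0.0008,  0.055 ]), array([0.0362, 0.0693, 0.0878]), array([0.1416, 0.1633, 0.1654])]
blue lip top 2368 [array([-0.0055, -0.0011,  0.0057]), array([0.0359, 0.0614, 0.0871]), array([0.1576, 0.1641, 0.1656])]
grey 3558 [array([-0.006 ,  0.0009,  0.0192]), array([0.0895, 0.1157, 0.1437]), array([0.1557, 0.1638, 0.1658])]
```

```bash
python3 -m handwheel '-1 0 .001 0 0 0 0;-1 0 .0015 0 0 0 0;-1 0 .002 0 0 0 0;-1 0 .0025 0 0 0 0;-1 0 .0025 0 0 0 0'
```

```text
time_s: 13.17
tool_pos: [0.5132, 0.1178, 0.1719]
orientation: [-0.001, -0.03, 1.0, -0.002]
ft_force: [-4.9, -9.8, 6.6]
grip_width: 0.003
grip_force: 5.4
```

The force rose and the motion stalled, so the row is closed. I'll back off, lift and check.

```bash
python3 -m handwheel '-1 0 -.005 0 0 0 0;-1 0 -.015 0 0 0 0;-1 0 -.03 0 0 0 0;-1 0 -.03 -.03 0 0 0;-1 0 -.03 -.06 0 0 0;-1 0 -.03 -.09 0 0 0;-1 0 -.03 -.12 0 0 0;-1 0 -.03 -.12 0 0 0'; python3 k.py w7.png
python3 - <<'E'
from h import *
d=snap('top','t9.png');a=dict(np.load('pics/top0.npz'))
df=cv2.absdiff(d['img'],a['img']).max(2)
print('green/mallet/tin diff',[(df[y0:y1,x0:x1]>60).sum() for x0,x1,y0,y1 in((308,340,155,205),(318,385,75,160),(145,180,95,132),(220,335,60,122),(85,127,127,206))])
E
```

```text
time_s: 13.83
tool_pos: [0.5172, 0.0906, 0.2974]
orientation: [0.004, -0.031, 1.0, 0.0]
ft_force: [0.4, 0.3, 0.1]
grip_width: 0.008
grip_force: 0.0
keeper top 693 [array([-0.0076,  0.0137,  0.0361]), array([0.0216, 0.0268, 0.0329]), array([0.1761, 0.183 , 0.1846])]
blue 1850 [array([-0.0057,  0.0079,  0.0673]), array([0.0338, 0.0784, 0.0883]), array([0.1229, 0.161 , 0.1655])]
blue lip top 702 [array([-0.0052, -0.0001,  0.0059]), array([0.039 , 0.0636, 0.088 ]), array([0.1585, 0.1642, 0.1659])]
grey 1296 [array([-0.0059,  0.0031,  0.0267]), array([0.0905, 0.1198, 0.1449]), array([0.1558, 0.1639, 0.166 ])]
green/mallet/tin diff [np.int64(0), np.int64(0), np.int64(198), np.int64(252), np.int64(0)]
```

Run:
```python
from h import *
d=snap('scene','s9.png');a=dict(np.load('pics/scene0.npz'))
df=cv2.absdiff(d['img'],a['img']).max(2)
print([(df[y0:y1,x0:x1]>60).sum() for x0,x1,y0,y1 in((355,390,193,228),(275,345,250,310),(192,238,235,285),(210,250,285,380),(335,388,155,196))])
print(R.from_quat(sense()['orientation'][[1,2,3,0]]).as_euler('xyz'))
```

```text
[np.int64(0), np.int64(0), np.int64(0), np.int64(0), np.int64(0)]
[-3.14158892e+00 -1.10908608e-04 -3.07964840e+00]
```

Nothing else has moved, and the row is closed. Handing in.

```bash
python3 -c "
from workcell import finish_job
print(finish_job())"
```

```text
the job is handed in; nothing more can be done
None
```

I handed in the job at about 14 s: the blue bin hangs on the top louver, let go and closed up against the grey bin. The keeper is against it, reading about 0.162 by camera, and before/after pictures show the green bin, tin, type, stick and mallet unmoved; `finish_job()` returned no verdict.

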